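# Mount the tape roll on the stand's spindle

## Robot

A 6-joint arm with a two-finger parallel gripper is mounted at the origin on a cart in front of the work surface, level with it; the furniture and walls round the work are solid. World frame = base frame: x ahead of the robot, y to its left, z up, the work surface at z = 0. Lengths are in m, angles in rad, forces in N, time in s.
With the tool pointing down it reaches from about 0.3 to 1 m from the base axis. Payload 5.1 kg.
Tool frame: the origin (TCP) lies midway between the tips of the shut fingers; the grasp point (between the pads) lies 19 mm behind it; z points along the fingers, y is the direction in which the jaws open and shut (so a half turn about z gives the same grasp; the last joint's range is limited). The gripper opens to 95 mm and grips with 3 to 60 N. Pads are 20 mm wide; open, the fingers measure 119 mm over their backs; the gripper's body (75 mm by 180 mm) begins 59 mm behind the grasp point.
Start: joints at [1.065, 0.124, 1.65, -0, 1.367, -0.083], TCP at [0.267, 0.593, 0.215] pointing down, gripper open.
Joint ranges: [-2.61, 2.61], [-1.02, 2.33], [0.03, 2.71], [-1.35, 4.49], [0.32, 2.68], [-2.91, 2.91]. Speed limits (rad/s): [2.57, 2.57, 3.14, 3.14, 3.14, 3.14].

## Interface

Orientations are given as a rotation vector (axis times angle).
In Python, from workcell import bot gives the robot as it stands.
- The arm moves only by the shell command python3 -m pendant 'ROWS' [OPENING] [FORCE]. ROWS is JSON, one flat list of numbers, 4 for each row, row after row: the shift along the tool's x, y, z in mm, then the turn about the tool's z in rad. In form: [x, y, z, twist, x, y, z, twist, ...]. A call has 1 to 5 rows; each row shifts and turns the pose as measured when the row begins, along the tool's axes as they then stand; what a row does not reach is not made up. A row lasts 1/12 s, in which the tool goes at most 41.7 mm and 7.16 degrees, less where a joint would pass 70% of its speed; a pose out of reach is approached as far as the arm can. A call with a gripper value outside its range is refused whole. OPENING is the closure, from 0 (fully open) to 1 (shut), set as the call begins (- or left out, the last holds). The fingers move at their own pace and stop on an object; FORCE is the grip in N (left out, the last holds). Time passes only in rows, so rows that do not move let the fingers close. It gives the time, the measured TCP pose, the force and the opening at its end, in the units of the state.
- bot.sense(): the state, without advancing time (a new reading comes with each control period).
- bot.read_camera(name): name is "scene" or "top" or "wrist"; returns a dict with "image" (420x560x3 uint8, red, green, blue), "fx", "fy", "cx", "cy" (pixels), "origin" and "rotation" of the camera in the world; the wrist camera has in their place "hand_eye" (4x4, takes a point from camera to tool coordinates, whose origin is the TCP and whose axes are the flange's). Camera axes: x right, y down, z forward; pixel columns grow to the right and rows downward; lengths in m; the calibration is good to about 2 mm. The wrist camera is an equidistant fisheye: a pixel r from the principal point sees the ray r / f radians off the axis. A picture is of the moment at which its call begins: read the wrist's pose just before it. There is no depth.
- bot.close_job(): hands the job in, once; it reports no verdict.
The state is a dict: "time_s": time; "joints": joint angles; "qd": joint speeds; "joint_torque": joint torques, N m; "position": TCP position; "ee_rot": TCP orientation; "wrist_force": force on the tool from outside, world axes, zero at the start; "ft_torque": the same for the moment, N m; "finger_gap": opening from 0.0 (shut) to 1.0 (fully open).
Only numpy, scipy, OpenCV 4.12 (cv2) and the standard library are available. Lean on these libraries where they do the work, as an engineer would, in place of code of your own. Each camera call takes 0.05 s, during which the arm holds its last target.

## Task

Load the tape stand: put the pale green roll of tape over the stand's upright steel spindle, so that it lies flat on the round blue plate that the spindle rises from. Leave the yellow label roll and the timer where they are.

Things in the scene. Friction and masses are not known exactly. Their poses are not given: they have to be found in the camera images.
- tape_centre (a point): Centre, half-way up, of the pale green roll of tape: a rigid ring 58 mm in outer diameter and 18 mm high with an open hole of 31 mm right through it (about 40 g), lying flat on the worktop, so this point starts 9 mm above the worktop. Its z axis is the axis of the hole, pointing up. It can be gripped across its outside.
- tape_stand: The tape stand, fixed to the worktop: a blue foot 80 mm in diameter, a stout pillar and on it a flat round blue plate, 68 mm in diameter, its top 40 mm above the worktop. In the middle of the plate stands an upright steel spindle, 20 mm in diameter, narrowing over its last 8 mm to a 12 mm tip, which is 90 mm above the worktop (50 mm above the plate). Origin: centre of the underside of the foot, on the worktop and on the axis of the spindle; z points up along the spindle.
- label_centre (a point): Centre, half-way up, of the yellow label roll: a ring 66 mm in outer diameter and 38 mm high with a cardboard core, standing flat on the worktop; not wanted on the stand. Tape and label roll change places from one start to the next.
- timer_centre (a point): Centre, half-way up, of a white lab timer with coloured keys, 60 x 66 x 18 mm, lying on the worktop; a bystander.
Mind the look-alikes: they are no part of the job. What is shaped like the part that bears tape_centre but black or red is not meant.

How it is judged:
By the outcome, as a careful person would: the job done as asked, in the order asked, and still so for the second after the job is handed in, with the robot touching nothing.
It also fails if it takes over 45 s, if anything falls off the work surface, if the arm or the gripper's body presses on something with over 40 N, if the wrist force passes 120 N, or if a joint passes its speed limit or range.

## Working session

There is one attempt and no reset: what is moved stays moved. The work goes in short steps, Python scripts to look and compute and a shell command to move; the robot and the scene stay as the last step left them, time stands still between calls to the robot, and variables do not carry over. Pictures are saved under pics/ and viewed, and the job is handed in when it is done.

```bash
mkdir -p pics; cat > h.py <<'E'
import numpy as np, cv2, sys
from workcell import bot
from scipy.spatial.transform import Rotation as R
def snap(n,f):
    s=bot.sense(); c=bot.read_camera(n); cv2.imwrite('pics/'+f,c['image'][:,:,::-1]); 
    np.save('pics/'+f+'.npy',dict(c=c,s=s),allow_pickle=True); return c,s
def ld(f):
    d=np.load('pics/'+f+'.npy',allow_pickle=True).item(); return d['c'],d['s']
def ray(f,u,v):
    c,s=ld(f)
    if 'hand_eye' in c:
        x,y=(u-c['cx'])/c['fx'],(v-c['cy'])/c['fy']; r=np.hypot(x,y)
        d=np.array([x/r*np.sin(r),y/r*np.sin(r),np.cos(r)]) if r>1e-9 else np.array([0,0,1.])
        H=np.array(c['hand_eye']); W=R.from_rotvec(s['ee_rot']).as_matrix()
        return W@H[:3,3]+s['position'], W@H[:3,:3]@d
    d=np.array([(u-c['cx'])/c['fx'],(v-c['cy'])/c['fy'],1]); d/=np.linalg.norm(d)
    return np.array(c['origin']),np.array(c['rotation'])@d
def atz(f,u,v,z):
    o,d=ray(f,u,v); return o+d*(z-o[2])/d[2]
def tri(*obs):
    A=0;b=0;L=[ray(*q) for q in obs]
    for o,d in L: P=np.eye(3)-np.outer(d,d); A=A+P; b=b+P@o
    p=np.linalg.solve(A,b); return p,[np.linalg.norm((np.eye(3)-np.outer(d,d))@(p-o))*1e3 for o,d in L]
def crop(f,u,v,w,out,k=6):
    im=cv2.imread('pics/'+f); c=im[max(0,v-w):v+w,max(0,u-w):u+w]; cv2.imwrite('pics/'+out,cv2.resize(c,None,fx=k,fy=k,interpolation=cv2.INTER_CUBIC))
E
python3 - <<'E'
from h import *
for n in('scene','top','wrist'):
    c,s=snap(n,n+'0.png'); print(n,{k:np.round(v,3).tolist() for k,v in c.items() if k!='image'})
print(s)
E
```

```text
scene {'fx': 472.002, 'fy': 472.002, 'cx': 273.346, 'cy': 215.13, 'origin': [0.145, -0.566, 0.61], 'rotation': [-2.221, 0.713, -0.303]}
top {'fx': 516.689, 'fy': 516.689, 'cx': 274.54, 'cy': 213.338, 'origin': [0.42, -0.058, 1.07], 'rotation': [-2.185, 2.166, -0.097]}
wrist {'fx': 325.192, 'fy': 325.192, 'cx': 277.488, 'cy': 207.787, 'hand_eye': [[0.0, -0.971, -0.24, 0.068], [1.0, 0.0, 0.0, -0.0], [-0.0, -0.24, 0.971, -0.17], [0.0, 0.0, 0.0, 1.0]]}
{'time_s': 0.1, 'joints': array([ 1.06541326e+00,  1.24431449e-01,  1.65152543e+00,  6.52242533e-06,
        1.36752875e+00, -8.26248856e-02]), 'qd': array([-2.13727416e-04, -2.41627306e-03, -5.59751406e-04, -5.46594408e-04,
        2.95681202e-03,  7.80428138e-05]), 'joint_torque': array([ 5.35438048e-04, -4.18877542e+01, -3.61097431e+01,  7.76721979e-02,
        4.61543771e-02, -6.49346885e-05]), 'position': array([0.26643555, 0.59224292, 0.21352255]), 'ee_rot': array([-6.59018213e-01, -3.07112463e+00,  2.84247792e-03]), 'wrist_force': array([ 0.09300324, -0.21882699,  0.35585657]), 'ft_torque': array([-0.00082545,  0.02375294, -0.04353945]), 'finger_gap': 0.9967906776618907}
```

Rotation is a rotation vector; fix that and look.

```bash
sed -i "s/np.array(c\['rotation'\])@d/R.from_rotvec(c['rotation']).as_matrix()@d/" h.py
```

```text
(no output)
```

View pics/scene0.png

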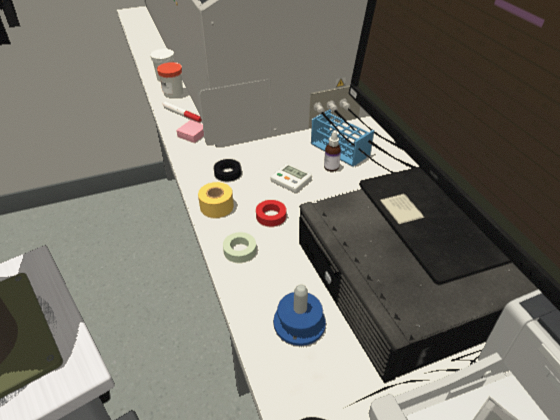

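View pics/top0.png

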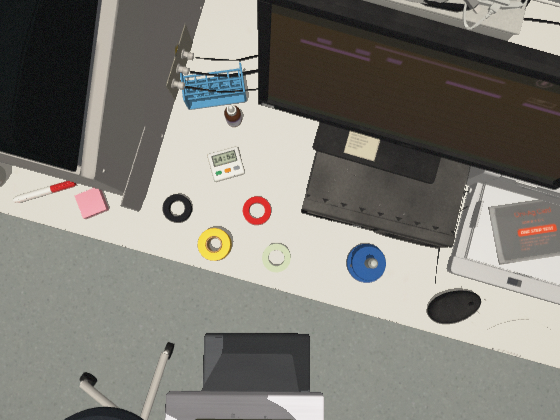

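View pics/wrist0.png

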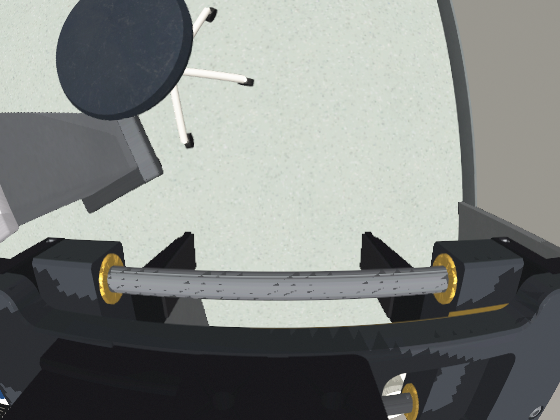

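The scene view shows four rings: black (228,170), red (271,212), yellow label roll (215,200) and pale green (240,247). In the top view they are black (177,208), red (257,210), yellow (214,244) and pale green (276,257). Pale green fits by colour, low height and a wide hole. The stand is at scene (300,315) and top (367,263). Next I'll confirm with enlarged crops.

```bash
python3 - <<'E'
from h import *
import numpy as np
a=cv2.imread('pics/top0.png');b=cv2.imread('pics/scene0.png')
cr=lambda im,u,v:cv2.resize(im[v-35:v+35,u-45:u+45],None,fx=4.2,fy=4.2,interpolation=cv2.INTER_CUBIC)
cv2.imwrite('pics/c0.png',np.vstack([np.hstack([cr(a,276,257),cr(a,367,263)]),np.hstack([cr(b,240,247),cr(b,300,312)])]))
E
```

```text
(no output)
```

View pics/c0.png

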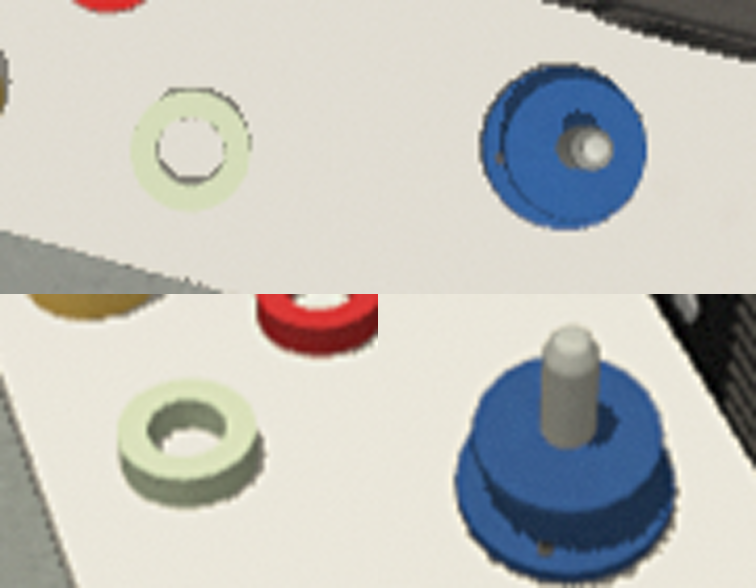

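The crops confirm the pale green ring: the top-face centre is at top (276.2,257.8) and scene (240,244). For the stand, the spindle tip is at top (373.4,263.5) and scene (301.2,288), and the plate centre at top (368.7,263.5) and scene (300.2,310.5).

```bash
python3 - <<'E'
from h import *
np.set_printoptions(precision=4,suppress=True)
T,S='top0.png','scene0.png'
for n,a,b,z in [('tape top',(276.2,257.8),(240,244),.018),('tip',(373.4,263.5),(301.2,288),.088),('plate',(368.7,263.5),(300.2,310.5),.04),('yellow',(214,243),(215,193),.038),('red',(257,210),(271,209),.018)]:
    print(n,*tri((T,*a),(S,*b)),atz(T,*a,z),atz(S,*b,z))
s=bot.sense();M=R.from_rotvec(s['ee_rot']).as_matrix();print(s['position'],M)
# table front edge
for q in [(60,225),(280,285),(450,330)]: print(atz(T,*q,0))
print('laptop/black box edge',atz(T,303,210,.06),atz(T,440,247,.06))
E
```

```text
tape top [ 0.4252 -0.0619  0.0161] [np.float64(0.9779475900488807), np.float64(0.9779475900488888)] [ 0.4244 -0.0614  0.018 ] [ 0.4252 -0.064   0.018 ]
tip [ 0.4153 -0.2455  0.0878] [np.float64(0.50198380925699), np.float64(0.5019838092569637)] [ 0.4149 -0.2451  0.088 ] [ 0.4157 -0.2459  0.088 ]
plate [ 0.4151 -0.246   0.0361] [np.float64(0.5804460977128792), np.float64(0.5804460977130035)] [ 0.4146 -0.245   0.04  ] [ 0.4137 -0.2484  0.04  ]
yellow [0.452  0.0638 0.0342] [np.float64(0.8224456950484286), np.float64(0.8224456950484685)] [0.4526 0.063  0.038 ] [0.4492 0.06   0.038 ]
red [ 0.5213 -0.0213  0.0185] [np.float64(0.028854134350207915), np.float64(0.028854134350179663)] [ 0.5214 -0.0213  0.018 ] [ 0.5216 -0.0209  0.018 ]
[0.2665 0.5923 0.2137] [[-0.9119  0.4104 -0.0008]
 [ 0.4104  0.9119 -0.0014]
 [ 0.0001 -0.0016 -1.    ]]
[0.4883 0.3877 0.    ]
[ 0.3689 -0.0698  0.    ]
[ 0.281  -0.4168  0.    ]
laptop/black box edge [ 0.5181 -0.1131  0.06  ] [ 0.448  -0.3807  0.06  ]
```

```bash
python3 - <<'E'
from h import *
a=cv2.imread('pics/top0.png');b=cv2.imread('pics/scene0.png')
cr=lambda im,u,v:cv2.resize(im[v-50:v+50,u-65:u+65],None,fx=3,fy=3,interpolation=cv2.INTER_CUBIC)
cv2.imwrite('pics/c1.png',np.vstack([np.hstack([cr(a,330,215),cr(a,430,245)]),np.hstack([cr(b,320,225),cr(b,390,360)])]))
E
python3 -m pendant '[0,0,0,-0.085,0,0,0,-0.085]' 0 20
```

```text
time_s: 0.32
position: [0.2662, 0.5919, 0.2126]
ee_rot: [-0.387, -3.116, 0.005]
wrist_force: [0.2, -0.0, 1.0]
finger_gap: 1.001
```

View pics/c1.png

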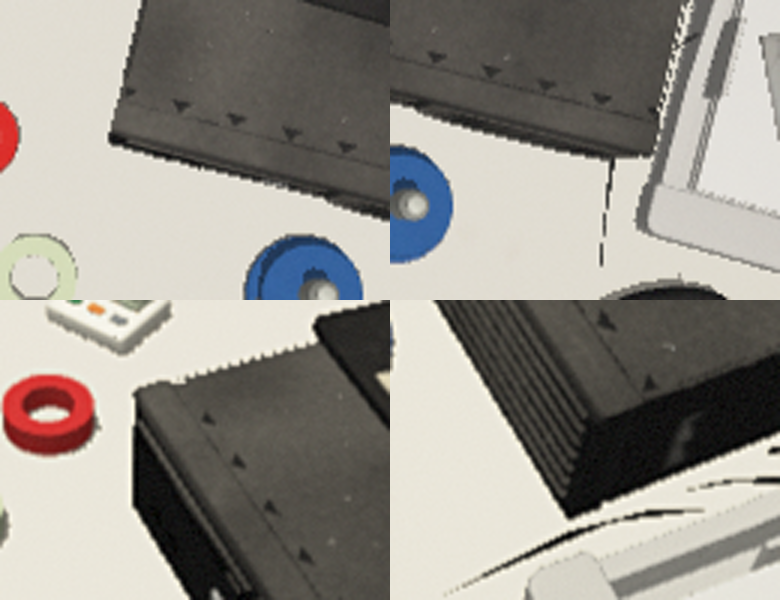

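Box corners: top (301.7,210.3) with scene (300.7,206), and top (448.3,246.7) with scene (395,349.3).

```bash
python3 - <<'E'
from h import *
np.set_printoptions(precision=4,suppress=True)
T,S='top0.png','scene0.png'
print(tri((T,301.7,210.3),(S,300.7,206)),tri((T,448.3,246.7),(S,395,349.3)))
s=bot.sense();M=R.from_rotvec(s['ee_rot']).as_matrix();print(M, M.T@(np.array([.4245,-.062,.10])-s['position']))
E
```

```text
(array([ 0.5166, -0.1104,  0.0917]), [np.float64(2.5847376676535654), np.float64(2.5847376676535916)]) (array([ 0.4495, -0.3892,  0.0874]), [np.float64(2.1145065593686745), np.float64(2.1145065593686785)])
[[-0.9696  0.2449 -0.0016]
 [ 0.2449  0.9696 -0.0029]
 [ 0.0009 -0.0033 -1.    ]] [-0.3137 -0.5948  0.1142]
```

```bash
python3 -m pendant '[-18,-35,0,0,-18,-35,0,0,-18,-35,0,0,-18,-35,0,0,-18,-35,0,0]'
```

```text
time_s: 0.73
position: [0.3098, 0.3984, 0.208]
ee_rot: [-0.366, -3.115, 0.012]
wrist_force: [0.5, -1.0, 0.8]
finger_gap: 0.998
```

```bash
python3 -m pendant '[-18,-35,0,0,-18,-35,0,0,-18,-35,0,0,-18,-35,0,0,-18,-35,0,0]'; python3 -m pendant '[-18,-35,0,0,-18,-35,0,0,-18,-35,0,0,0,0,0,0]'; python3 - <<'E'
from h import *
np.set_printoptions(precision=4,suppress=True)
s=bot.sense();M=R.from_rotvec(s['ee_rot']).as_matrix();print(M, M.T@(np.array([.4245,-.062,.10])-s['position']),s['joints'])
E
```

```text
time_s: 1.15
position: [0.3557, 0.1981, 0.2072]
ee_rot: [-0.359, -3.116, 0.014]
wrist_force: [1.8, -1.2, -0.5]
finger_gap: 0.999
time_s: 1.48
position: [0.3845, 0.0725, 0.2077]
ee_rot: [-0.371, -3.118, 0.017]
wrist_force: [-0.0, 0.2, 0.4]
finger_gap: 1.002
[[-0.9721  0.2344 -0.0033]
 [ 0.2344  0.9721 -0.0106]
 [ 0.0007 -0.0111 -0.9999]] [-0.0705 -0.1202  0.109 ] [ 0.0568 -0.4904  2.1928 -0.0105  1.4431 -1.276 ]
```

```bash
python3 -m pendant '[-18,-30,12,0,-18,-30,12,0,-18,-30,12,0,-17,-30,12,0,0,0,0,0]'; python3 - <<'E'
from h import *
np.set_printoptions(precision=4,suppress=True)
c,s=snap('wrist','w1.png');M=R.from_rotvec(s['ee_rot']).as_matrix();print(M, M.T@(np.array([.4245,-.062,.10])-s['position']),s['position'])
E
```

```text
time_s: 1.9
position: [0.427, -0.0649, 0.1607]
ee_rot: [0.37, 3.116, -0.012]
wrist_force: [-0.2, 0.9, -1.1]
finger_gap: 1.001
[[-0.9722  0.2341  0.0031]
 [ 0.2341  0.9722 -0.0083]
 [-0.0049 -0.0073 -1.    ]] [0.0034 0.0027 0.0607] [ 0.427  -0.0649  0.1607]
```

View pics/w1.png

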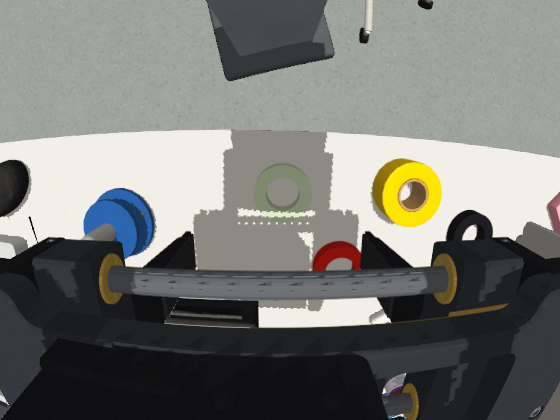

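The wrist image shows the pale green ring at about (283,187), centred between the fingers, with yellow at (407,193) and red at (337,260). I'll check the position from this view.

```bash
python3 - <<'E'
from h import *
np.set_printoptions(precision=4,suppress=True)
im=cv2.imread('pics/w1.png');cv2.imwrite('pics/w1c.png',cv2.resize(im[150:230,233:333],None,fx=7,fy=7,interpolation=cv2.INTER_CUBIC))
W='w1.png'
print(atz(W,283,189,.018)); print(tri(('top0.png',276.2,257.8),('scene0.png',240,244),(W,283,189)))
E
```

```text
[ 0.4191 -0.0587  0.018 ]
(array([ 0.4237, -0.0606,  0.0141]), [np.float64(1.1417864455963354), np.float64(3.191277878701916), np.float64(4.142902975353773)])
```

View pics/w1c.png

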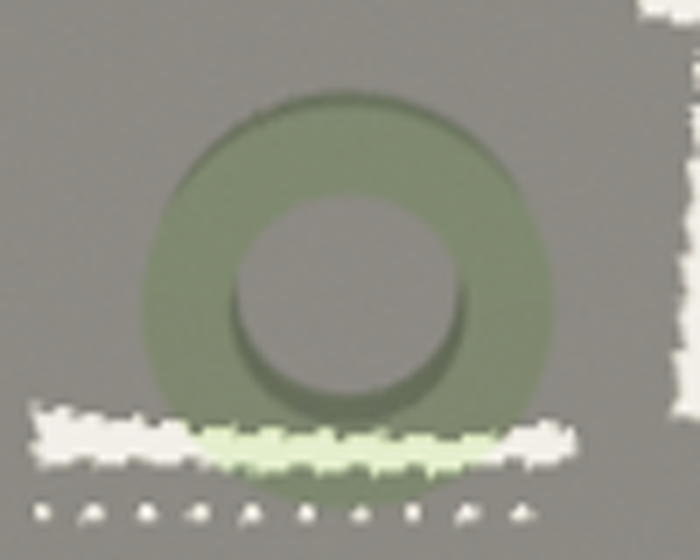

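```bash
python3 - <<'E'
from h import *
np.set_printoptions(precision=4,suppress=True)
W='w1.png'
print(atz(W,282.6,193.7,.018)); p=tri(('top0.png',276.2,257.8),('scene0.png',240,244),(W,282.6,193.7));print(p)
s=bot.sense();M=R.from_rotvec(s['ee_rot']).as_matrix();print(M.T@(np.array([.4245,-.062,.005])-s['position'])*1e3,s['position'])
E
```

```text
[ 0.4235 -0.0602  0.018 ]
(array([ 0.425 , -0.0612,  0.0151]), [np.float64(0.6903055167803045), np.float64(1.5698585499459508), np.float64(1.2034781626393805)])
[  3.2278   1.4022 156.3865] [ 0.4268 -0.0631  0.1614]
```

Three views agree to about 1.5 mm. Descending.

```bash
python3 -m pendant '[3,1.5,30,0,0,0,30,0,0,0,30,0,0,0,20,0,0,0,0,0]'; python3 - <<'E'
from h import *
np.set_printoptions(precision=4,suppress=True)
s=bot.sense();M=R.from_rotvec(s['ee_rot']).as_matrix();print(M,M.T@(np.array([.4245,-.0615,.005])-s['position'])*1e3,s['position'])
E
```

```text
time_s: 2.37
position: [0.4276, -0.0575, 0.0515]
ee_rot: [0.366, 3.108, -0.007]
wrist_force: [-0.0, 0.7, -0.4]
finger_gap: 1.0
[[-0.9726  0.2324  0.0112]
 [ 0.2323  0.9726 -0.0058]
 [-0.0122 -0.003  -0.9999]] [ 2.6728 -4.4302 46.4822] [ 0.4276 -0.0575  0.0515]
```

```bash
python3 -m pendant '[2,-4,20,0,0,0,15,0,0,0,7,0,0,0,0,0]'; python3 - <<'E'
from h import *
np.set_printoptions(precision=4,suppress=True)
s=bot.sense();M=R.from_rotvec(s['ee_rot']).as_matrix();print(M,M.T@(np.array([.4245,-.0615,.005])-s['position'])*1e3,s['position'])
E
```

```text
time_s: 2.7
position: [0.4271, -0.0572, 0.0117]
ee_rot: [0.357, 3.107, -0.005]
wrist_force: [-1.1, 0.2, -0.4]
finger_gap: 0.997
[[-0.9739  0.2267  0.0142]
 [ 0.2267  0.974  -0.0051]
 [-0.0149 -0.0017 -0.9999]] [ 1.6489 -4.7997  6.6503] [ 0.4271 -0.0572  0.0117]
```

```bash
python3 -m pendant '[2,-5,4,0,0,0,3,0,0,0,0,0]'; python3 - <<'E'
from h import *
np.set_printoptions(precision=4,suppress=True)
c,s=snap('wrist','w2.png');M=R.from_rotvec(s['ee_rot']).as_matrix();print(M,M.T@(np.array([.4245,-.0615,.005])-s['position'])*1e3,s['position'])
E
```

```text
time_s: 2.95
position: [0.4266, -0.0613, 0.0078]
ee_rot: [0.353, 3.102, -0.006]
wrist_force: [-0.5, -0.2, 0.9]
finger_gap: 0.999
[[-0.9743  0.2244  0.0194]
 [ 0.2244  0.9745 -0.0062]
 [-0.0203 -0.0017 -0.9998]] [ 2.0449 -0.6438  2.7163] [ 0.4266 -0.0613  0.0078]
```

View pics/w2.png

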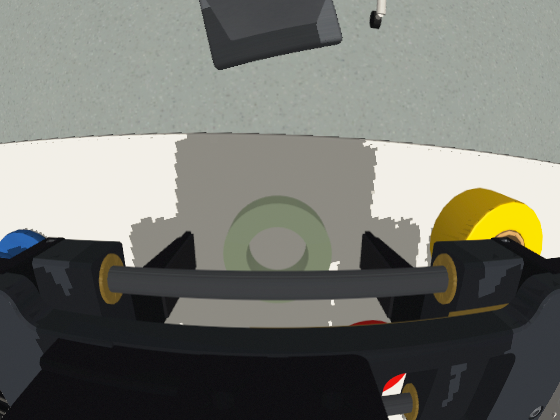

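The wrist image shows the ring at (277,247) between the two fingers, with both clear of yellow and red. I'll go down the last few mm and close.

```bash
python3 -m pendant '[2,0,3,0,0,0,0,0]'; python3 -m pendant '[0,0,0,0,0,0,0,0,0,0,0,0,0,0,0,0,0,0,0,0]' 1 15;python3 -m pendant '[0,0,0,0,0,0,0,0,0,0,0,0,0,0,0,0,0,0,0,0]'
```

```text
time_s: 3.17
position: [0.4259, -0.0613, 0.0062]
ee_rot: [0.353, 3.099, -0.007]
wrist_force: [-0.3, -0.4, -0.5]
finger_gap: 1.003
time_s: 3.58
position: [0.4265, -0.0617, 0.007]
ee_rot: [0.353, 3.097, -0.007]
wrist_force: [-0.5, -0.3, 0.1]
finger_gap: 0.708
time_s: 4.0
position: [0.4266, -0.0617, 0.0071]
ee_rot: [0.353, 3.097, -0.007]
wrist_force: [-0.8, 0.3, -0.0]
finger_gap: 0.604
```

```bash
python3 -m pendant '[0,0,0,0,0,0,-15,0,0,0,-25,0,0,0,-30,0,0,0,-30,0]' 1 20; python3 -m pendant '[0,0,-30,0,0,0,-10,0,0,0,0,0]';python3 - <<'E'
from h import *
np.set_printoptions(precision=4,suppress=True)
c,s=snap('wrist','w3.png');M=R.from_rotvec(s['ee_rot']).as_matrix();print(M,M.T@(np.array([.415,-.2455,.13])-s['position'])*1e3,s['position'],s['finger_gap'])
E
```

```text
time_s: 4.42
position: [0.4172, -0.0591, 0.1014]
ee_rot: [0.356, 3.117, -0.002]
wrist_force: [1.0, -0.9, -0.3]
finger_gap: 0.601
time_s: 4.67
position: [0.4198, -0.0597, 0.149]
ee_rot: [0.355, 3.106, -0.005]
wrist_force: [0.4, 0.2, -0.8]
finger_gap: 0.606
[[-0.9742  0.2254  0.0147]
 [ 0.2253  0.9743 -0.0049]
 [-0.0154 -0.0014 -0.9999]] [ -36.942  -182.0672   19.7876] [ 0.4198 -0.0597  0.149 ] 0.606049700306015
```

View pics/w3.png

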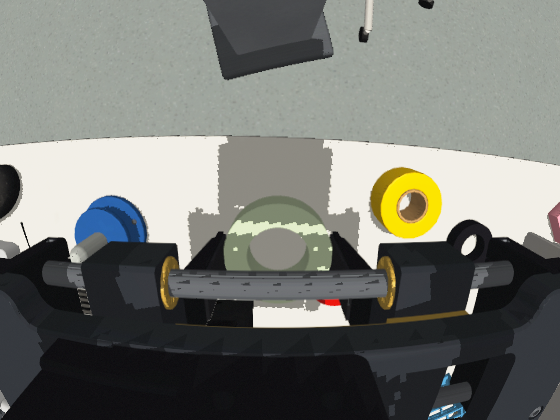

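The image shows the ring held between the pads at (277,248), still level.

```bash
python3 - <<'E'
from h import *
im=cv2.imread('pics/w3.png');cv2.imwrite('pics/w3c.png',cv2.resize(im[180:290,207:347],None,fx=5,fy=5,interpolation=cv2.INTER_CUBIC))
E
```

```text
(no output)
```

View pics/w3c.png

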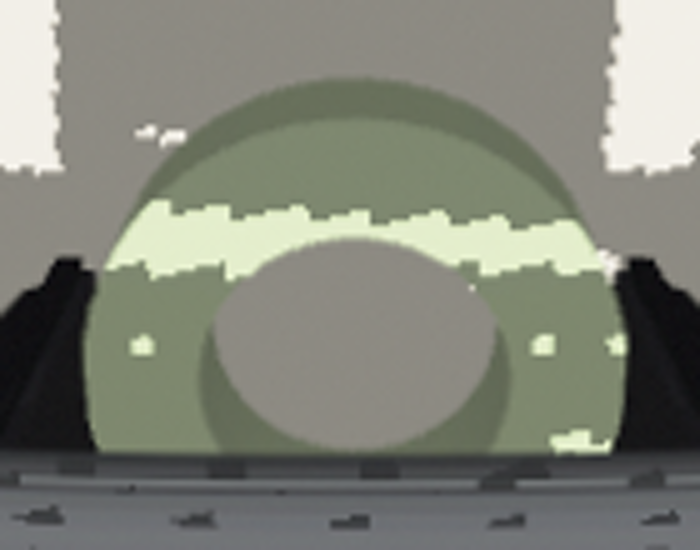

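```bash
python3 - <<'E'
from h import *
np.set_printoptions(precision=4,suppress=True)
def tl(u,v,z):
    o,d=ray('w3.png',u,v);c,s=ld('w3.png');M=R.from_rotvec(s['ee_rot']).as_matrix()
    o=M.T@(o-s['position']);d=M.T@d;return o+d*(z-o[2])/d[2]
print('outer+x top',tl(278,203.6,-.0115)[0]-.029,'bottom',tl(278,195.4,.0065)[0]-.029)
print('hole+x top',tl(278.4,227.6,-.0115)[0]-.0155,'hole -x bottom',tl(278,270,.0065)[0]+.0155)
print('L,R',tl(224,252,-.0115),tl(332.4,252,-.0115))
E
```

```text
outer+x top 0.002237205892358988 bottom 0.0026967226774648224
hole+x top 0.003159708334196515 hole -x bottom 0.0020205688778328207
L,R [ 0.005  -0.0284 -0.0115] [ 0.005   0.0288 -0.0115]
```

The tape centre sits 2.5 mm along tool +x from the TCP, so the TCP goal is (0.4174,-0.246). Moving over the spindle.

```bash
python3 -m pendant '[-7,-32,0,0,-7,-32,0,0,-7,-32,0,0,-7,-32,0,0,-7,-32,0,0]'; python3 -m pendant '[0,-10,0,0,0,0,0,0,0,0,0,0]'; python3 - <<'E'
from h import *
np.set_printoptions(precision=4,suppress=True)
s=bot.sense();M=R.from_rotvec(s['ee_rot']).as_matrix();print(M,M.T@(np.array([.4174,-.246,.13])-s['position'])*1e3,s['position'],s['finger_gap'])
E
```

```text
time_s: 5.13
position: [0.4143, -0.2213, 0.1371]
ee_rot: [0.336, 3.121, 0.007]
wrist_force: [0.9, 0.2, -0.8]
finger_gap: 0.604
time_s: 5.38
position: [0.4084, -0.2341, 0.1296]
ee_rot: [-0.348, -3.115, -0.015]
wrist_force: [0.9, 0.3, -0.6]
finger_gap: 0.604
[[-0.9753  0.2207 -0.0061]
 [ 0.2206  0.9753  0.0105]
 [ 0.0083  0.0089 -0.9999]] [-11.4207  -9.5688  -0.611 ] [ 0.4084 -0.2341  0.1296] 0.6039301008838986
```

```bash
python3 -m pendant '[-11,-9,-4,0,0,0,0,0,0,0,0,0]'; python3 - <<'E'
from h import *
np.set_printoptions(precision=4,suppress=True)
s=bot.sense();M=R.from_rotvec(s['ee_rot']).as_matrix();print(M,M.T@(np.array([.4174,-.246,.13])-s['position'])*1e3,s['position'],s['finger_gap'])
E
```

```text
time_s: 5.63
position: [0.4153, -0.2407, 0.1289]
ee_rot: [-0.344, -3.108, -0.024]
wrist_force: [-0.8, 1.0, -1.0]
finger_gap: 0.601
[[-0.9757  0.2187 -0.0123]
 [ 0.2185  0.9757  0.0168]
 [ 0.0157  0.0137 -0.9998]] [-3.211  -4.6958 -1.243 ] [ 0.4153 -0.2407  0.1289] 0.6011554807208629
```

```bash
python3 -m pendant '[-5,-7,-2,0,0,0,0,0]'; python3 - <<'E'
from h import *
np.set_printoptions(precision=4,suppress=True)
s=bot.sense();M=R.from_rotvec(s['ee_rot']).as_matrix();print(M,M.T@(np.array([.4174,-.246,.13])-s['position'])*1e3,s['position'],s['finger_gap'])
snap('scene','s1.png');snap('top','t1.png');snap('wrist','w4.png')
a=cv2.imread('pics/s1.png')[210:360,220:380];b=cv2.imread('pics/w4.png')[150:300,200:360]
cv2.imwrite('pics/c2.png',cv2.resize(np.hstack([a,b]),None,fx=2.5,fy=2.5,interpolation=cv2.INTER_CUBIC))
E
```

```text
time_s: 5.8
position: [0.4185, -0.2464, 0.1298]
ee_rot: [-0.339, -3.108, -0.026]
wrist_force: [-0.1, -0.5, 0.5]
finger_gap: 0.604
[[-0.9764  0.2157 -0.0136]
 [ 0.2154  0.9764  0.0181]
 [ 0.0171  0.0148 -0.9997]] [ 1.1485  0.1608 -0.2201] [ 0.4185 -0.2464  0.1298] 0.604425791951885
```

View pics/c2.png

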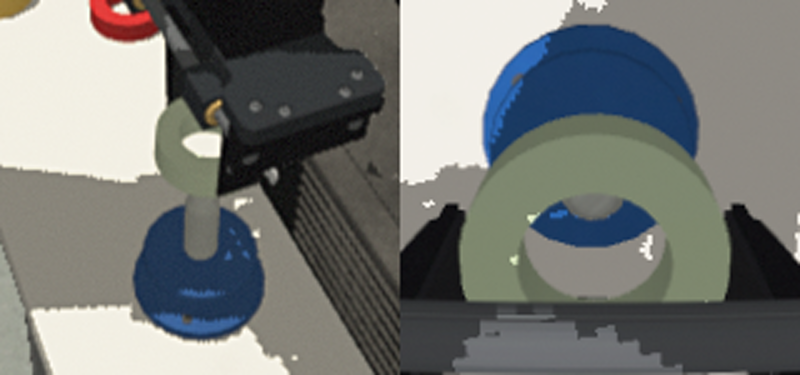

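The ring is right above the spindle: in the scene crop the spindle runs up to it, and in the wrist crop the tip shows through the hole, centred left-right. Starting down.

```bash
python3 -m pendant '[1,-1,20,0,0,0,20,0,0,0,0,0]'; python3 - <<'E'
from h import *
np.set_printoptions(precision=4,suppress=True)
s=bot.sense();M=R.from_rotvec(s['ee_rot']).as_matrix();print(M,M.T@(np.array([.4174,-.246,.0465])-s['position'])*1e3,s['position'],s['finger_gap'],s['wrist_force'])
snap('scene','s2.png');snap('wrist','w5.png')
a=cv2.imread('pics/s2.png')[210:360,220:380];b=cv2.imread('pics/w5.png')[150:300,200:360]
cv2.imwrite('pics/c3.png',cv2.resize(np.hstack([a,b]),None,fx=2.5,fy=2.5,interpolation=cv2.INTER_CUBIC))
E
```

```text
time_s: 6.2
position: [0.4174, -0.2462, 0.0906]
ee_rot: [-0.339, -3.111, -0.023]
wrist_force: [-0.6, 0.4, -1.2]
finger_gap: 0.604
[[-0.9765  0.2154 -0.0101]
 [ 0.2152  0.9764  0.016 ]
 [ 0.0134  0.0134 -0.9998]] [-0.5285 -0.3663 44.1077] [ 0.4174 -0.2462  0.0906] 0.6038893902593049 [-0.6     0.41   -1.1741]
```

View pics/c3.png

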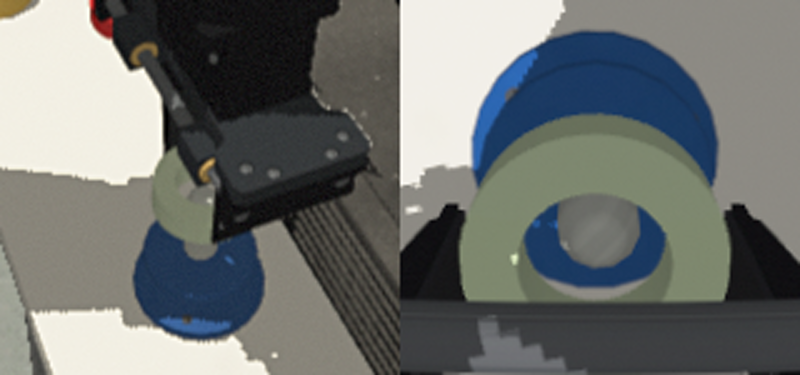

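The wrist crop shows the spindle tip (598,230) entering the hole (595,240) with clearance all round. Continuing down.

```bash
python3 -m pendant '[0,-1,18,0,0,0,16,0,0,0,0,0]'; python3 - <<'E'
from h import *
np.set_printoptions(precision=4,suppress=True)
s=bot.sense();M=R.from_rotvec(s['ee_rot']).as_matrix();print(M,M.T@(np.array([.4174,-.246,.0465])-s['position'])*1e3,s['position'],s['finger_gap'],s['wrist_force'])
snap('scene','s3.png');snap('wrist','w6.png')
a=cv2.imread('pics/s3.png')[210:360,220:380];b=cv2.imread('pics/w6.png')[150:300,200:360]
cv2.imwrite('pics/c4.png',cv2.resize(np.hstack([a,b]),None,fx=2.5,fy=2.5,interpolation=cv2.INTER_CUBIC))
E
```

```text
time_s: 6.55
position: [0.4199, -0.2487, 0.0639]
ee_rot: [-0.339, -3.117, -0.018]
wrist_force: [-0.2, 0.9, -1.6]
finger_gap: 0.606
[[-0.9766  0.2149 -0.0047]
 [ 0.2148  0.9766  0.0118]
 [ 0.0071  0.0105 -0.9999]] [ 2.882   1.9666 17.3987] [ 0.4199 -0.2487  0.0639] 0.6055640981446272 [-0.1993  0.8507 -1.6078]
```

View pics/c4.png

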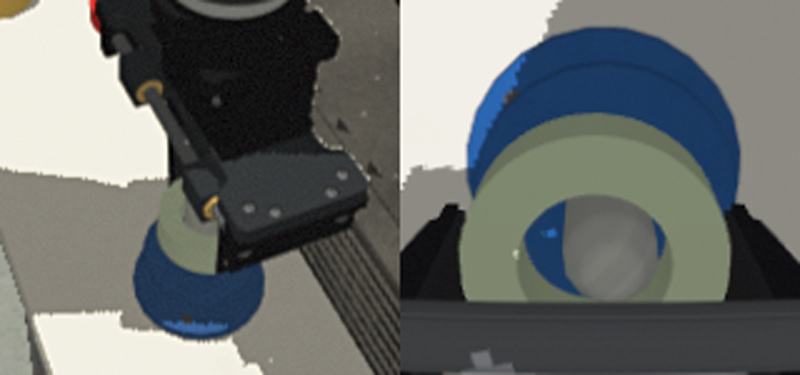

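The spindle now sits to the right of centre in the hole, matching the roughly 2–3 mm drift in the pose, so I'll correct it on the way down.

```bash
python3 -m pendant '[2.5,2.5,9,0,0,0,0,0]'; python3 - <<'E'
from h import *
np.set_printoptions(precision=4,suppress=True)
s=bot.sense();M=R.from_rotvec(s['ee_rot']).as_matrix();print(M,M.T@(np.array([.4174,-.246,.0465])-s['position'])*1e3,s['position'],s['finger_gap'],s['wrist_force'])
E
```

```text
time_s: 6.82
position: [0.4205, -0.2475, 0.0592]
ee_rot: [0.339, 3.122, 0.011]
wrist_force: [-0.5, -0.3, -1.2]
finger_gap: 0.603
[[-0.9767  0.2148  0.0016]
 [ 0.2148  0.9766  0.007 ]
 [-0.      0.0072 -1.    ]] [ 3.3866  0.6999 12.7369] [ 0.4205 -0.2475  0.0592] 0.603333304108141 [-0.4775 -0.332  -1.2184]
```

```bash
python3 -m pendant '[4,1,9,0,0,0,0,0]'; python3 - <<'E'
from h import *
np.set_printoptions(precision=4,suppress=True)
s=bot.sense();M=R.from_rotvec(s['ee_rot']).as_matrix();print(M,M.T@(np.array([.4174,-.246,.0465])-s['position'])*1e3,s['position'],s['finger_gap'],s['wrist_force'])
E
```

```text
time_s: 6.98
position: [0.4183, -0.2466, 0.0516]
ee_rot: [0.338, 3.118, 0.007]
wrist_force: [-0.1, 1.1, -0.8]
finger_gap: 0.602
[[-0.9767  0.2146  0.0059]
 [ 0.2146  0.9767  0.0037]
 [-0.005   0.0049 -1.    ]] [1.0241 0.3746 5.0929] [ 0.4183 -0.2466  0.0516] 0.6019229218842415 [-0.0508  1.1409 -0.8159]
```

```bash
python3 -m pendant '[1,0,3.5,0,0,0,0,0]'; python3 - <<'E'
from h import *
np.set_printoptions(precision=4,suppress=True)
s=bot.sense();M=R.from_rotvec(s['ee_rot']).as_matrix();print(M.T@(np.array([.4174,-.246,.0465])-s['position'])*1e3,s['position'],s['finger_gap'],s['wrist_force'])
snap('scene','s4.png');snap('wrist','w7.png')
a=cv2.imread('pics/s4.png')[210:360,220:380];b=cv2.imread('pics/w7.png')[150:300,200:360]
cv2.imwrite('pics/c5.png',cv2.resize(np.hstack([a,b]),None,fx=2.5,fy=2.5,interpolation=cv2.INTER_CUBIC))
E
```

```text
time_s: 7.15
position: [0.4179, -0.2468, 0.0485]
ee_rot: [0.338, 3.116, 0.005]
wrist_force: [-0.1, -0.1, -1.0]
finger_gap: 0.604
[0.6648 0.6799 1.9996] [ 0.4179 -0.2468  0.0485] 0.6043268354757305 [-0.0537 -0.1297 -1.013 ]
```

View pics/c5.png

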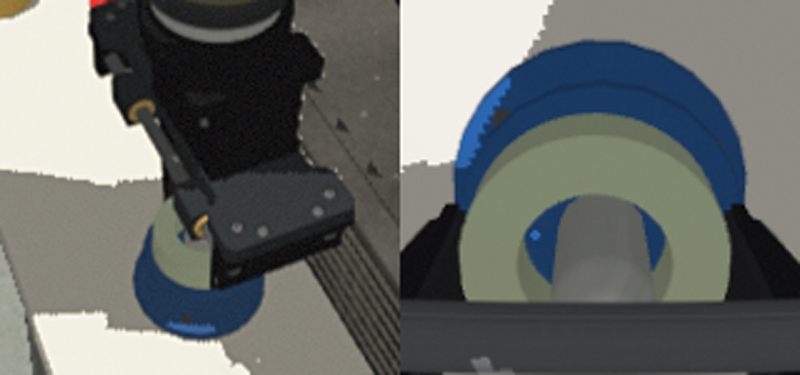

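The spindle is centred through the ring, which is about 2 mm off the plate. Opening now.

```bash
python3 -m pendant '[0,0,0,0,0,0,0,0,0,0,0,0,0,0,0,0]' 0.2 20; python3 - <<'E'
from h import *
snap('scene','s5.png');snap('wrist','w8.png')
a=cv2.imread('pics/s5.png')[210:360,220:380];b=cv2.imread('pics/w8.png')[150:300,200:360]
cv2.imwrite('pics/c6.png',cv2.resize(np.hstack([a,b]),None,fx=2.5,fy=2.5,interpolation=cv2.INTER_CUBIC))
E
```

```text
time_s: 7.58
position: [0.4195, -0.248, 0.0504]
ee_rot: [0.338, 3.113, 0.002]
wrist_force: [-0.3, 0.2, 0.2]
finger_gap: 0.787
```

View pics/c6.png

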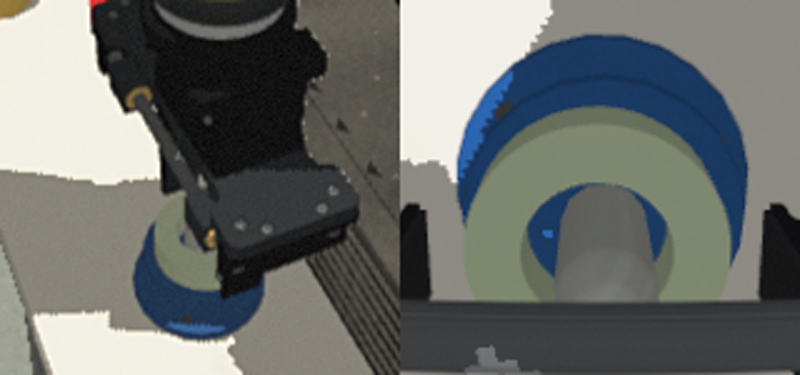

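The fingers are clear of the ring on both sides, and the ring lies around the spindle. Backing straight up.

```bash
python3 -m pendant '[0,0,-15,0,0,0,-25,0,0,0,-30,0,0,0,-30,0,0,0,-30,0]';python3 -m pendant '[25,0,-25,0,25,15,0,0,25,30,0,0,10,30,0,0,0,30,0,0]'; python3 -m pendant '[0,35,-10,0,0,35,0,0,0,35,0,0,0,20,0,0,0,0,0,0]'; python3 - <<'E'
from h import *
snap('scene','s6.png');snap('top','t6.png')
a=cv2.imread('pics/s6.png')
b=cv2.imread('pics/t6.png')[190:310,280:440]
cv2.imwrite('pics/c7.png',np.hstack([cv2.resize(a[240:360,220:380],None,fx=2.5,fy=2.5,interpolation=cv2.INTER_CUBIC),cv2.resize(b,None,fx=2.5,fy=2.5,interpolation=cv2.INTER_CUBIC)]))
E
```

```text
time_s: 8.1
position: [0.4128, -0.2441, 0.1753]
ee_rot: [-0.339, -3.116, -0.019]
wrist_force: [0.8, 0.2, 0.0]
finger_gap: 0.803
time_s: 8.52
position: [0.3538, -0.1275, 0.2135]
ee_rot: [0.352, 3.112, 0.002]
wrist_force: [-0.1, -0.7, -1.0]
finger_gap: 0.8
time_s: 8.93
position: [0.3815, 0.0031, 0.2261]
ee_rot: [0.35, 3.105, 0.003]
wrist_force: [0.4, -0.2, -0.5]
finger_gap: 0.8
```

View pics/c7.png

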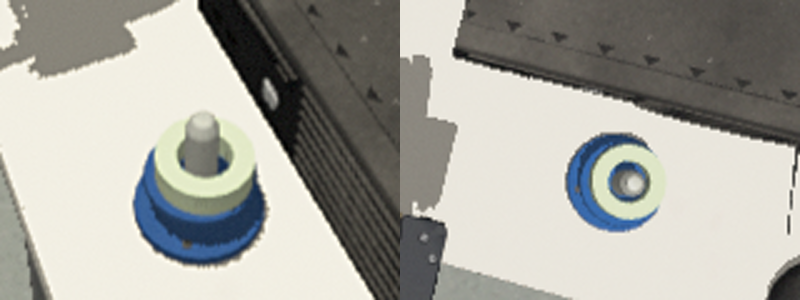

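View pics/s6.png

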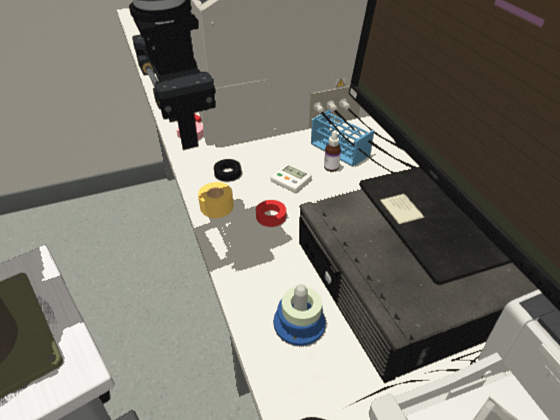

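The tape is round the spindle at scene (301.8,302.4) and top (371,262.8). Yellow (215,200), timer (291,177), red and black look unmoved. One last height check, then I'll hand in.

```bash
python3 - <<'E'
from h import *
print(tri(('t6.png',371,262.8),('s6.png',301.8,302.4)))
d=cv2.absdiff(cv2.imread('pics/s6.png'),cv2.imread('pics/scene0.png')).max(2)
print('yellow',np.median(d[185:215,200:232]),'timer',np.median(d[165:190,275:310]),d[165:190,275:310].max())
print(bot.close_job())
E
```

```text
(array([ 0.4165311 , -0.24696035,  0.05550971]), [np.float64(0.5440069588781351), np.float64(0.5440069588780577)])
yellow 11.0 timer 10.0 19
the job is handed in; nothing more can be done
None
```

The pale green tape roll is over the spindle and lying flat on the blue plate, and I've handed the job in. I picked it out from the black and red look-alikes by colour, gripped it across its outside and lowered it over the spindle. I let go about 2 mm above the plate, then moved the arm well away, with about 9 s used of the 45 s.

- **Tape position:** the last two views put the centre of its top face at (0.417, -0.247, 0.056), about 2 mm from the measured spindle axis. The height expected for a seated roll is 0.058. The 2 mm difference is about the calibration error, and the tape's top also read about 2 mm low before the grasp. In the pictures it looks level.
- **Bystanders:** the label roll and timer look unmoved in the before and after scene pictures. I compared the pictures but did not re-measure positions.
- **Forces:** the wrist force readings I took stayed under about 3 N.
- **Arm drift:** the arm drifted a few millimetres and tilted by up to about 1.3° between moves. I corrected the sideways drift on the way down; the tilt could not be commanded.

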